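# Hang the orange-cored wheel on the spin-check stand

## Robot

A 7-joint arm with a two-finger parallel gripper is mounted at the origin on the work surface. World frame = base frame: x ahead of the robot, y to its left, z up, the work surface at z = 0. Lengths are in m, angles in rad, forces in N, time in s.
With the tool pointing down it reaches from about 0.35 to 0.9 m from the base axis. Payload 8.1 kg.
Tool frame: the origin (TCP) lies on the centre line of the jaws, within the pads' length; the fingertips stand 14 mm ahead of it and the grasp point (between the pads) lies 5 mm behind it; z points along the fingers, y is the direction in which the jaws open and shut (so a half turn about z gives the same grasp; the last joint's range is limited). The gripper opens to 92 mm and grips with 3 to 60 N. Pads are 19 mm wide; open, the fingers measure 130 mm over their backs; the gripper's body (75 mm by 190 mm) begins 47 mm behind the grasp point.
Start: joints at [-1.318, 0.434, 0.025, 1.573, -0.012, 1.134, -0.075], TCP at [0.218, 0.586, 0.241] pointing down, gripper open.
Joint ranges: [-2.62, 2.62], [-0.44, 2.09], [-1.27, 1.32], [0.08, 2.57], [-1.32, 4.46], [0.12, 2], [-2.74, 2.74]. Speed limits (rad/s): [2.22, 2.22, 3.01, 3.01, 3.14, 3.14, 3.14].

## Interface

Orientations are given as a rotation vector (axis times angle).
In Python, from cell import observe, eyes, arm gives the robot as it stands.
- The arm moves only by the tool step_arm, never from a script. Its argument "series" is a list that holds one entry, the list of rows, each a list of 5 numbers: the finger opening in m, from 0 to 0.0918, then the shift along the world's x, y, z in m, then the turn about the world's z in degrees. In form: [[[hand, dx, dy, dz, spin], ...]]. A call has 1 to 20 rows; each row is the pose to reach, as a shift and turn from the pose measured when the call began; what a row does not reach only later rows make up. A row lasts 1/12 s, in which the tool goes at most 41.7 mm and 7.16 degrees, less where a joint would pass 70% of its speed; a pose out of reach is approached as far as the arm can. A call with a gripper value outside its range is refused whole. The fingers move at their own pace and stop on an object; "squeeze" is the grip in N (left out, the last holds). Time passes only in rows, so rows that repeat a pose let the fingers close. It gives the time, the measured TCP pose, the force and the opening at its end, in the units of the state.
- observe(): the state, without advancing time (a new reading comes with each control period).
- eyes.get_image(name): name is "scene" or "top" or "wrist"; returns (picture, depth): 420x560x3 uint8, red, green, blue; 420x560 float32, m along the optical axis (not along the pixel's ray), 0 where there is no reading.
- eyes.camera_params(name): a dict with "intrinsics" (3x3 intrinsics, pixels), "position" and "attitude" of the camera in the world. Camera axes: x right, y down, z forward; pixel columns grow to the right and rows downward; lengths in m; the calibration is good to about 2 mm. A picture is of the moment at which its call begins: read the wrist's pose just before it. camera_params takes no time and is no camera call; for the wrist camera it gives the pose at the moment of the call.
- arm.sign_off(): hands the job in, once; it reports no verdict.
The state is a dict: "clock": time; "joints": joint angles; "dq": joint speeds; "joint_efforts": joint torques, N m; "position": TCP position; "ee_rot": TCP orientation; "force": force on the tool from outside, world axes, zero at the start; "ft_torque": the same for the moment, N m; "width": opening from 0.0 (shut) to 1.0 (fully open).
Only numpy, scipy, OpenCV 4.12 (cv2) and the standard library are available. Lean on these libraries where they do the work, as an engineer would, in place of code of your own. Each camera call takes 0.05 s, during which the arm holds its last target.

## Task

Pick up the carrying rod by its yellow grip, thread it through the green wheel with the orange core and lift that wheel off the blue rack on the rod. Lay the rod across both forks of the spin-check stand so that the wheel hangs freely on it between the forks, and let go. Never touch that wheel with the gripper: only the rod moves it.

Things in the scene. Friction and masses are not known exactly. Their poses are not given: they have to be found in the camera images.
- rod: Rod with yellow grip 80 long, 24 x 24 mm, and a 10 mm round steel rod out of one end. Origin: grip centre. +x along the rod: bare from x = 40 to its tip at 190 mm. 0.13 kg. Starts level, axis 36 mm up, tip away from robot, on a plywood rest: base 44 wide, 8 high, blocks at x -38 to -26 and near x 150 mm; the grip's sides are free: grasp across it at the origin, gripping firmly.
- wheel_orange: Wheel to move: green, 90 mm diameter, orange core and tread stripe, 54 wide, 34 mm clear bore. Origin: bore centre, 51 mm up at the start. x is the bore axis, level, away from the robot within 25 degrees (y, z turn as it rolls). 0.18 to 0.36 kg. Stands on its tread in the rack beside two like wheels with black and white cores. Hung on the rod its centre is 12 mm below the rod's axis.
- rack: Fixed low blue rack, 110 (x) x 330 (y) x 5 mm, origin under its centre, x away from the robot. Three wheels stand in it at x within 8 mm of 0 and y = -105, 0, 105 mm (which is where varies), bores along the rack's x, each between two ribs 14 mm high that stop it rolling; they lift straight out.
- stand: Fixed stand, base 140 x 90 x 8 mm, origin under its centre. x, away from robot within 25 degrees: line along which the rod is to lie. Two V forks at x = -48 and 48 mm, each 12 thick; 84 mm clear between. V 53 wide at the top (115 mm up), 15 at the flat seat (80 mm up; seated rod axis 85). The grip stays robot-side of the near fork: rod origin at x = -112, wheel mid-fork, suits.

How it is judged:
By the outcome, as a careful person would: the job done as asked, in the order asked, and still so for the second after the job is handed in, with the robot touching nothing.
It also fails if it takes over 58 s, if anything falls off the work surface, if the arm or the gripper's body presses on something with over 40 N, if the wrist force passes 120 N, or if a joint passes its speed limit or range.

## Working session

There is one attempt and no reset: what is moved stays moved. The work goes in short steps, Python scripts to look and compute and a tool call to move; the robot and the scene stay as the last step left them, time stands still between calls to the robot, and variables do not carry over. Pictures are saved under pics/ and viewed, and the job is handed in when it is done.

Besides the shell and the picture viewer there is one more tool, called after "Request:" as name(argument=value, ...), one argument or row to a line, values as JSON. step_arm: Moves the arm, as the interface text tells. Its arguments: {"type":"object","properties":{"series":{"type":"array"},"squeeze":{"type":"number"}},"required":["series"]}

```bash
mkdir -p pics; ls; python3 - <<'E'
from cell import observe, eyes, arm
import cv2, numpy as np
print(observe())
for n in ["scene","top","wrist"]:
    p=eyes.camera_params(n); print(n,p)
    im,d=eyes.get_image(n)
    cv2.imwrite(f"pics/{n}0.png",im[:,:,::-1]); np.save(f"pics/{n}0_d.npy",d); np.save(f"pics/{n}0_i.npy",im)
E
```

```text
pics
{'clock': 0.0, 'joints': array([-1.31761934,  0.43522674,  0.02496407,  1.57412137, -0.01159613,
        1.13395974, -0.07510091]), 'dq': array([9.48311844e-04, 9.38733333e-04, 4.07257962e-04, 3.53558034e-05,
       1.87936502e-03, 7.15549310e-05, 1.55604608e-03]), 'joint_efforts': array([-2.48930399e-05, -6.67849016e+01,  9.85019803e-01, -3.14475310e+01,
       -6.05491502e-02,  4.26106586e-02,  1.59683386e-04]), 'position': array([0.21757689, 0.58538222, 0.23993311]), 'ee_rot': array([-5.55980813e-01, -3.09186463e+00,  2.45718866e-03]), 'force': array([ 0.45541653, -0.347081  ,  0.80654568]), 'ft_torque': array([ 0.01403853, -0.0213781 , -0.01378181]), 'width': 1.0019677517019554}
scene {'intrinsics': array([[445.82104208,   0.        , 277.13816972],
       [  0.        , 445.82104208, 210.8761926 ],
       [  0.        ,   0.        ,   1.        ]]), 'position': array([ 1.14030424, -0.09473992,  0.97810137]), 'attitude': array([-2.03481336, -1.72888009,  0.51127649])}
top {'intrinsics': array([[538.92377593,   0.        , 275.15693809],
       [  0.        , 538.92377593, 219.25814574],
       [  0.        ,   0.        ,   1.        ]]), 'position': array([ 0.31999072, -0.01413257,  1.08730486]), 'attitude': array([-2.2138511 ,  1.97768713, -0.21167252])}
wrist {'intrinsics': array([[366.57560637,   0.        , 276.64952097],
       [  0.        , 366.57560637, 209.15357164],
       [  0.        ,   0.        ,   1.        ]]), 'position': array([0.15256333, 0.60947361, 0.38465968]), 'attitude': array([2.39754176, 1.66791269, 0.21508081])}
```

View pics/scene0.png

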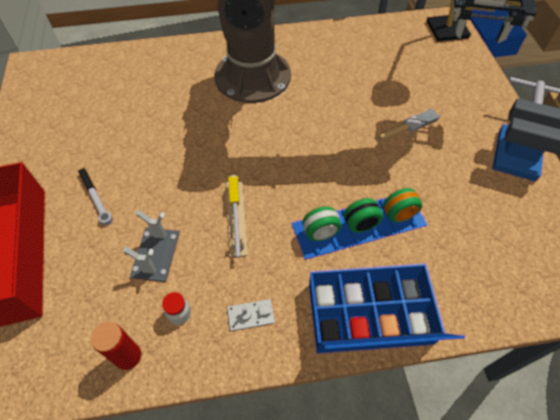

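View pics/top0.png

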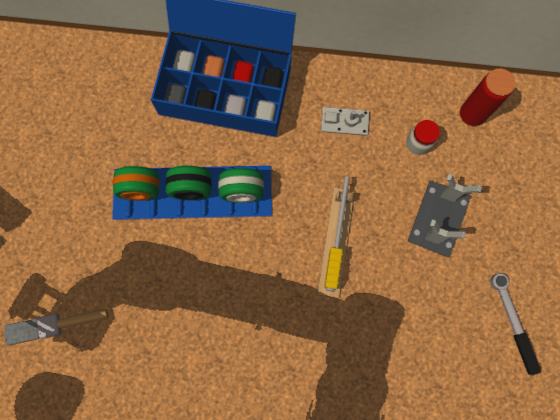

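View pics/wrist0.png

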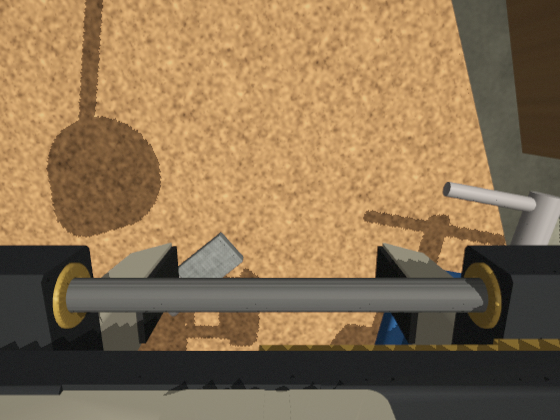

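The scene view shows the robot at the top, the rod at about (236,210), the rack with the orange-core wheel at (403,206), and the stand at (155,250). The top view shows the yellow grip at (333,268), the orange wheel at (136,184), and the stand at (440,217). Next I'll measure all of these.

```bash
cat > h.py <<'E'
import numpy as np, cv2
from scipy.spatial.transform import Rotation as R
from cell import observe, eyes, arm
def cloud(n,d,p=None):
    p=p or eyes.camera_params(n); K=p['intrinsics']; h,w=d.shape
    u,v=np.meshgrid(np.arange(w),np.arange(h))
    c=np.stack([(u-K[0,2])/K[0,0]*d,(v-K[1,2])/K[1,1]*d,d],-1)
    return c@R.from_rotvec(p['attitude']).as_matrix().T+p['position']
def ray(n,uv,z,p=None):
    p=p or eyes.camera_params(n);K=p['intrinsics'];uv=np.atleast_2d(uv).astype(float)
    c=np.c_[(uv[:,0]-K[0,2])/K[0,0],(uv[:,1]-K[1,2])/K[1,1],np.ones(len(uv))]@R.from_rotvec(p['attitude']).as_matrix().T
    return p['position']+c*((z-p['position'][2])/c[:,2])[:,None]
def proj(n,X,p=None):
    p=p or eyes.camera_params(n);K=p['intrinsics']
    c=(np.atleast_2d(X)-p['position'])@R.from_rotvec(p['attitude']).as_matrix()
    return np.c_[K[0,0]*c[:,0]/c[:,2]+K[0,2],K[1,1]*c[:,1]/c[:,2]+K[1,2]]
E
cat > m.py <<'E'
from h import *
for n in ["top","scene"]:
    im=np.load(f"pics/{n}0_i.npy");d=np.load(f"pics/{n}0_d.npy");C=cloud(n,d);hsv=cv2.cvtColor(im,cv2.COLOR_RGB2HSV)
    H,S,V=hsv[...,0].astype(int),hsv[...,1],hsv[...,2]
    print(n,"table z", np.median(C[(S>80)&(H<25)&(C[...,2]<0.03)&(d>0)][:,2]))
    yel=(H>=25)&(H<=33)&(S>200)&(V>110)&(d>0)
    P=C[yel&(C[...,2]>0.042)&(C[...,2]<.06)]; print('yel',len(P),P.mean(0),np.median(P[:,2]))
    r=cv2.minAreaRect((P[:,:2]*1000).astype(np.float32));print(r)
    reg=(C[...,0]>.35)&(C[...,0]<.75)&(C[...,1]>-.2)&(C[...,1]<-.05)&(S<60)&(C[...,2]>.028)&(d>0)
    Q=C[reg];print('steel',len(Q),Q[:,2].max())
    if len(Q)>20:
        l=cv2.fitLine(Q[:,:2].astype(np.float32),cv2.DIST_HUBER,0,.001,.001).ravel();print(l,np.degrees(np.arctan2(l[1],l[0])),Q.min(0),Q.max(0))
    blue=(H>100)&(H<128)&(S>150)&(C[...,2]<.03)&(C[...,2]>-.01)&(d>0)&(C[...,0]<.62)
    Q=C[blue&(C[...,1]<.5)];print('rack',len(Q),cv2.minAreaRect((Q[:,:2]*1000).astype(np.float32)))
    grn=(H>50)&(H<80)&(S>120)&(d>0)
    nl,lab,st,ce=cv2.connectedComponentsWithStats(grn.astype(np.uint8))
    for i in range(1,nl):
        if st[i,4]>80:
            Q=C[lab==i];print('green',st[i],Q.min(0),Q.max(0),Q.mean(0))
    org=(H>=5)&(H<=14)&(S>210)&(V>120)&(d>0)&(C[...,2]>.02)
    nl,lab,st,ce=cv2.connectedComponentsWithStats(org.astype(np.uint8))
    for i in range(1,nl):
        if st[i,4]>40:
            Q=C[lab==i];print('org',st[i],Q.min(0),Q.max(0),Q.mean(0))
    st_=(C[...,2]>.05)&(C[...,2]<.14)&(d>0)&(C[...,1]<-.2)&(C[...,1]>-.42)&(C[...,0]<.75)&(C[...,0]>.3)&(S<90)
    nl,lab,st,ce=cv2.connectedComponentsWithStats(st_.astype(np.uint8))
    for i in range(1,nl):
        if st[i,4]>20:
            Q=C[lab==i];print('stand',st[i],Q.min(0),Q.max(0),Q.mean(0))
E
python3 m.py
```

```text
top table z -0.0007473579824657239
yel 0 [nan nan nan] nan
((0.0, 0.0), (0.0, 0.0), 0.0)
steel 319 0.046856166803677546
[ 0.99828535 -0.05853517  0.5722217  -0.11269722] -3.355736 [ 0.42283935 -0.12075849  0.03160127] [ 0.65474581 -0.09683138  0.04685617]
rack 3050 ((585.5955200195312, 195.0110321044922), (85.0010757446289, 327.58746337890625), 7.7218475341796875)
green [114 166  44  12 276] [0.5947219  0.25937684 0.0576392 ] [0.61638487 0.34113392 0.09923976] [0.60542194 0.29492602 0.087183  ]
green [166 166  44  12 322] [0.60483798 0.15595698 0.00274132] [0.64109535 0.25594221 0.0993362 ] [0.61701201 0.19510233 0.0865515 ]
green [219 168  44  12 280] [0.61299915 0.05088439 0.0013507 ] [0.64849921 0.14408105 0.09901955] [0.62428632 0.09320828 0.08650534]
green [113 181  45  18 482] [0.55880769 0.25498837 0.02716869] [0.58638439 0.33894954 0.1007892 ] [0.57262078 0.29151307 0.08277681]
green [166 180  45  18 552] [0.57164751 0.15114104 0.03303912] [0.60067769 0.23798865 0.09946409] [0.58535626 0.19099898 0.08280761]
green [219 183  44  18 468] [0.57822806 0.04737884 0.03208892] [0.60
[... 1587 characters left out ...]
 [0.62336197 0.18950114 0.07494942]
green [306 217  35  23 300] [0.61803837 0.04964688 0.02495443] [0.64111893 0.13220787 0.09794263] [0.63066636 0.08582467 0.07916962]
stand [136 210  29  20 251] [ 0.53795629 -0.33651847  0.05006668] [ 0.5687783  -0.27167932  0.114566  ] [ 0.55540967 -0.30729391  0.08519908]
stand [123 246  31  19 268] [ 0.6325942  -0.36323347  0.05022184] [ 0.66041166 -0.29930152  0.11517887] [ 0.64742907 -0.33369792  0.08642926]m.py:7: RuntimeWarning: Mean of empty slice.
  P=C[yel&(C[...,2]>0.042)&(C[...,2]<.06)]; print('yel',len(P),P.mean(0),np.median(P[:,2]))
  ret = um.true_divide(
  return _methods._mean(a, axis=axis, dtype=dtype,
  ret = ret.dtype.type(ret / rcount)
```

```bash
python3 - <<'E'
import cv2
a=cv2.imread('pics/top0.png')[150:270,100:280]; b=cv2.imread('pics/top0.png')[160:270,395:505]
cv2.imwrite('pics/za.png',cv2.resize(a,None,fx=4,fy=4,interpolation=cv2.INTER_CUBIC));cv2.imwrite('pics/zb.png',cv2.resize(b,None,fx=5,fy=5,interpolation=cv2.INTER_CUBIC))
E
```

```text
(no output)
```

View pics/zb.png

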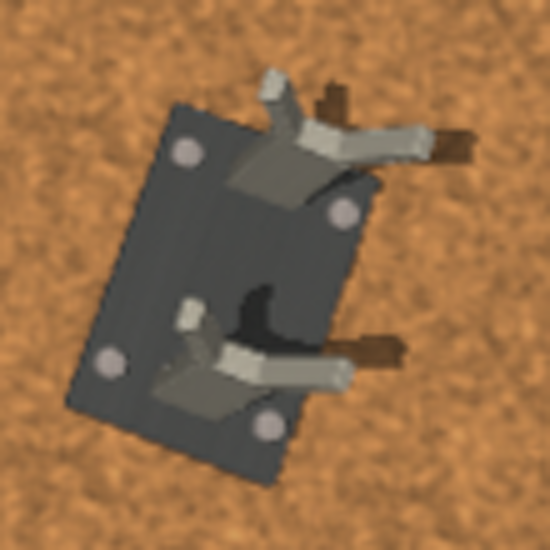

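View pics/za.png

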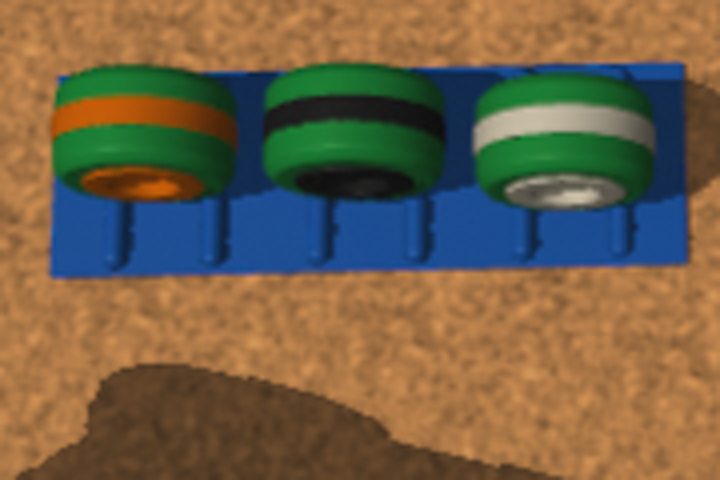

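The zooms show all four corners of the stand base and the three wheels on the rack. The orange wheel is at the rack's left end, and its bore opens toward the robot. Next I'll refine the angles with ray casts.

```bash
cat > m2.py <<'E'
from h import *
im={};HS={}
for n in ["top","scene"]:
    im[n]=np.load(f"pics/{n}0_i.npy"); HS[n]=cv2.cvtColor(im[n],cv2.COLOR_RGB2HSV).astype(int)
ang=lambda v:np.degrees(np.arctan2(v[1],v[0]))
# stand base corners
c=np.array([[175,102],[380,183],[270,485],[67,405]])/5+[395,160]-0.4
W=ray("top",c,.008)[:,:2];print(W,W.mean(0)); fl,fr,nr,nl=W
print('stand len',np.linalg.norm(fl-nl),np.linalg.norm(fr-nr),'wid',np.linalg.norm(fl-fr),'ang',ang(fl-nl),ang(fr-nr),ang(fl-fr)-90)
# yellow
for n in ["top","scene"]:
    h=HS[n];H,S,V=h[...,0],h[...,1],h[...,2]
    m=((H>=23)&(H<=32)&(S>190)&(V>150)).astype(np.uint8)
    nl_,lab,st,ce=cv2.connectedComponentsWithStats(m)
    i=1+np.argmax(st[1:,4]);print(n,'yellow',st[i],ce[i],'at z48',ray(n,ce[i],.048),'z36',ray(n,ce[i],.036))
    ys,xs=np.where(lab==i);P=ray(n,np.c_[xs,ys],.048);r=cv2.minAreaRect((P[:,:2]*1000).astype(np.float32));print(r)
# rack near edge: bottom-most blue pixel per column
h=HS["top"];bl=((h[...,0]>100)&(h[...,0]<128)&(h[...,1]>150)); bl[:160]=0; bl[:, :100]=0; bl[:,290:]=0
cols=np.arange(120,266);bot=np.array([np.where(bl[:,c])[0].max() for c in cols])+.5
P=ray("top",np.c_[cols,bot],.005)[:,:2];l=cv2.fitLine(P.astype(np.float32),cv2.DIST_HUBER,0,.001,.001).ravel();print('rack near edge',l,ang(l))
ys,xs=np.where(bl);print('blue extent',xs.min(),xs.max(),ys.min(),ys.max())
rows=np.arange(203,214);L=np.array([np.where(bl[r])[0].min() for r in rows])-.5;Rr=np.array([np.where(bl[r])[0].max() for r in rows])+.5
for e in (L,Rr):
    P=ray("top",np.c_[e,rows],.005)[:,:2];l=cv2.fitLine(P.astype(np.float32),cv2.DIST_HUBER,0,.001,.001).ravel();print('side',l,ang(l))
E
python3 m2.py
python3 - <<'E'
import cv2
a=cv2.imread('pics/top0.png')[165:305,310:365]; b=cv2.imread('pics/scene0.png')[170:265,285:435];c=cv2.imread('pics/scene0.png')[165:265,205:265]
cv2.imwrite('pics/zc.png',cv2.hconcat([cv2.resize(a,(220,560),interpolation=cv2.INTER_CUBIC),cv2.resize(c,(336,560),interpolation=cv2.INTER_CUBIC)]));cv2.imwrite('pics/zd.png',cv2.resize(b,None,fx=5,fy=5,interpolation=cv2.INTER_CUBIC))
E
```

```text
[[ 0.67635828 -0.29258259]
 [ 0.65090885 -0.37850327]
 [ 0.51965686 -0.33887101]
 [ 0.54325283 -0.25560508]] [ 0.59754421 -0.31639049]
stand len 0.13814628570612036 0.1371050768998084 wid 0.0896104690360671 ang -15.525621126265023 -16.801978745949555 -16.49911756200369
top yellow [325 248  17  41 439] [333.30296128 267.38952164] at z48 [[ 0.4661551  -0.10625669  0.048     ]] z36 [[ 0.46784274 -0.10732037  0.036     ]]
((466.0099792480469, -105.97537231445312), (23.170495986938477, 77.9428482055664), 86.9463882446289)
scene yellow [228 176  10  26 220] [233.08636364 188.74545455] at z48 [[ 0.4716671  -0.10850815  0.048     ]] z36 [[ 0.46304046 -0.10868579  0.036     ]]
((470.4648132324219, -110.084228515625), (23.38113021850586, 78.41797637939453), 83.60443115234375)
rack near edge [ 0.13419689 -0.9909547   0.5404742   0.21466644] -82.28781
blue extent 113 271 166 218
side [0.99768436 0.06801406 0.54378575 0.35417652] 3.8999293
side [0.98590076 0.16733117 0.58154285 0.02981145] 9.632684
```

View pics/zc.png

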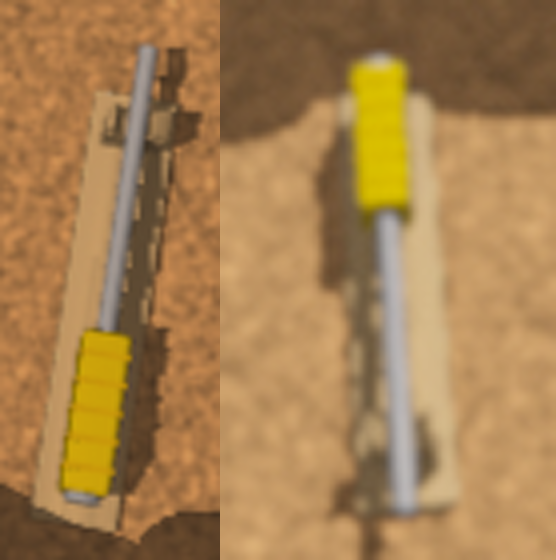

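View pics/zd.png

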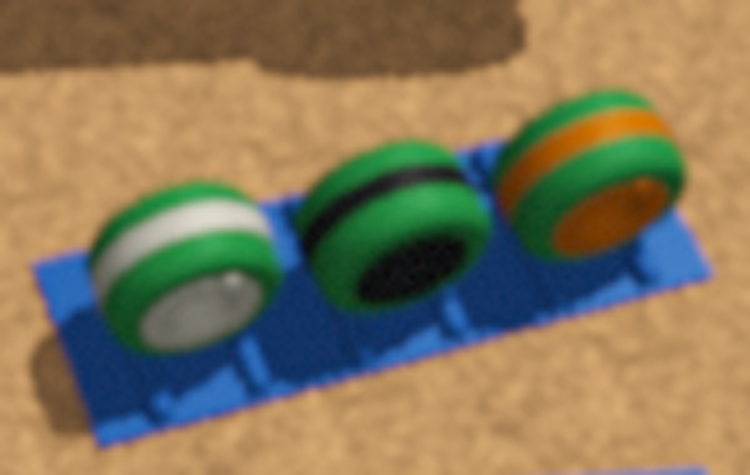

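The crops show the rod tip at top-view pixel (346.8,176.3), the rack outline clear in both views, and the orange wheel upright. I'll fit the wheel as a cylinder using both views.

```bash
cat > m3.py <<'E'
from h import *
from scipy.optimize import least_squares
ang=lambda v:np.degrees(np.arctan2(v[1],v[0]))
A=ray("top",np.array([[147,46]])/4+[310,165]-.4,.036)[0];B=ray("top",np.array([[84,494]])/4+[310,165]-.4,.036)[0];M=ray("top",np.array([[104,332]])/4+[310,165]-.4,.036)[0]
print('top rod tip',A,'grip end(top edge)',B,'front',M,ang(A-M),np.linalg.norm(A-M))
s=5.6
A=ray("scene",np.array([[403-220,512]])/s+[205,165]-.4,.036)[0];M=ray("scene",np.array([[386-220,214]])/s+[205,165]-.4,.036)[0]
print('scene tip',A,M,ang(A-M),np.linalg.norm(A-M))
# scene rack corners near z .005
c=ray("scene",np.array([[98,447],[712,275],[35,265]])/5+[285,170]-.4,.005)[:,:2];print('rack scene corners',c,ang(c[1]-c[0])-90,np.linalg.norm(c[1]-c[0]),ang(c[0]-c[2]),np.linalg.norm(c[0]-c[2]))
th0=np.radians(7.7)
cen=(c[0]+c[1])/2-.055*np.array([np.cos(th0),np.sin(th0)]);print('rack centre(scene)',cen)
c2=ray("top",np.array([[52,276],[686,264]])/4+[100,150]-.4,.005)[:,:2];print('top near corners',c2,ang(c2[0]-c2[1])-90,np.linalg.norm(c2[0]-c2[1]),'centre',c2.mean(0)+.055*np.array([np.cos(th0),np.sin(th0)]))
for n in ["top","scene"]:
    im=np.load(f"pics/{n}0_i.npy");d=np.load(f"pics/{n}0_d.npy");C=cloud(n,d);hsv=cv2.cvtColor(im,cv2.COLOR_RGB2HSV).astype(int)
    H,S,V=hsv[...,0],hsv[...,1],hsv[...,2]
    grn=(H>50)&(H<85)&(S>120); org=(H>=4)&(H<=15)&(S>200)
    box=(d>0)&(C[...,2]>.06)&(C[...,1]>.24)&(C[...,1]<.36)&(C[...,0]>.5)&(C[...,0]<.68)
    P=C[box&(grn|org)]; St=C[box&org&(C[...,2]>.075)]
    for th in (np.radians(7.7),):
        u=np.array([-np.sin(th),np.cos(th)]); ax=np.array([np.cos(th),np.sin(th)])
        a=P[:,:2]@ax;core=(abs(a-np.median(St[:,:2]@ax))<.018)
        Q=P[core]
        f=lambda p:np.hypot(Q[:,:2]@u-p[0],Q[:,2]-p[1])-.045
        r=least_squares(f,[.2,.05],loss='soft_l1',f_scale=.002)
        am=np.median(St[:,:2]@ax); amid=((St[:,:2]@ax).min()+(St[:,:2]@ax).max())/2
        print(n,len(Q),'perp,z',r.x,'axial',am,amid,'centre',am*ax+r.x[0]*u, 'resid',np.std(f(r.x)))
    # axis direction: stripe ridge direction vs slope: use top points extents
    s=St; print(' stripe x vs y slope', np.degrees(np.polyfit(s[:,1],s[:,0],1)[0]))
E
python3 m3.py
```

```text
top rod tip [ 0.65652467 -0.11696068  0.036     ] grip end(top edge) [ 0.42700466 -0.10572668  0.036     ] front [ 0.5074422  -0.10830796  0.036     ] -3.3217093345636077 0.1493333627762845
scene tip [ 0.65756834 -0.11964827  0.036     ] [ 0.50695623 -0.11045361  0.036     ] -3.4934925513065958 0.15089250747464922
rack scene corners [[0.67607259 0.03843825]
 [0.63203033 0.3629837 ]
 [0.5701286  0.02647056]] 7.728084267062883 0.3275201789367533 6.444948136636748 0.10661779834414467
rack centre(scene) [0.59954738 0.19334174]
top near corners [[0.52177315 0.35063034]
 [0.564588   0.02681775]] 7.532020538702199 0.32663084584909835 centre [0.59768465 0.19609328]
top 671 perp,z [0.21922157 0.05081994] axial 0.6238271661689571 0.6136224606737256 centre [0.58882958 0.30082912] resid 0.001558105301337706
 stripe x vs y slope -7.496878643963464
scene 219 perp,z [0.21966012 0.0490873 ] axial 0.6280257259757623 0.6375467920293569 centre [0.59293152 0.30182626] resid 0.0016498074090298188
 stripe x vs y slope 34.440056216386814
```

Request:
step_arm(
  series=[
    [[0.0918, 0.01, -0.03, -0.003, 2], [0.0918, 0.025, -0.065, -0.008, 4], [0.0918, 0.038, -0.104, -0.014, 6], [0.0918, 0.052, -0.143, -0.02, 8], [0.0918, 0.066, -0.182, -0.026, 10], [0.0918, 0.08, -0.22, -0.032, 12], [0.0918, 0.094, -0.259, -0.038, 14], [0.0918, 0.108, -0.298, -0.044, 17], [0.0918, 0.122, -0.337, -0.05, 17], [0.0918, 0.136, -0.376, -0.055, 17], [0.0918, 0.15, -0.415, -0.06, 17], [0.0918, 0.164, -0.454, -0.066, 17], [0.0918, 0.178, -0.492, -0.072, 17], [0.0918, 0.192, -0.531, -0.078, 17], [0.0918, 0.206, -0.57, -0.084, 17], [0.0918, 0.22, -0.609, -0.09, 17], [0.0918, 0.234, -0.648, -0.095, 17], [0.0918, 0.245, -0.678, -0.1, 17], [0.0918, 0.25, -0.692, -0.1, 17], [0.0918, 0.25, -0.692, -0.1, 17]],
  ],
  squeeze=60,
)

```text
clock: 1.82
position: [0.4683, -0.1108, 0.1399]
ee_rot: [0.102, 3.139, -0.005]
force: [0.5, 0.0, 0.3]
width: 1.0
```

```bash
cat > look.py <<'E'
import sys
from h import *
tag=sys.argv[1]
for n in sys.argv[2:]:
    p=eyes.camera_params(n); im,d=eyes.get_image(n)
    cv2.imwrite(f"pics/{n}{tag}.png",im[:,:,::-1]);np.save(f"pics/{n}{tag}_i.npy",im);np.save(f"pics/{n}{tag}_d.npy",d);np.save(f"pics/{n}{tag}_p.npy",p,allow_pickle=True)
o=observe();r=R.from_rotvec(o['ee_rot']).as_matrix()
print(round(o['clock'],3),o['position'].round(4),'rodang',np.degrees(np.arctan2(-r[1,0],-r[0,0])).round(2),'toolz',r[:,2].round(3),'F',o['force'].round(1),'T',o['ft_torque'].round(2),'w',round(o['width'],3),o['joints'].round(2))
E
python3 look.py 1 wrist
```

```text
1.867 [ 0.4676 -0.1084  0.1398] rodang -3.61 toolz [-0.    -0.002 -1.   ] F [-0.1  1.5 -0.7] T [ 0.03  0.02 -0.01] w 1.0 [-0.14  0.33  0.32  2.06 -0.14  0.77  1.78]
```

View pics/wrist1.png

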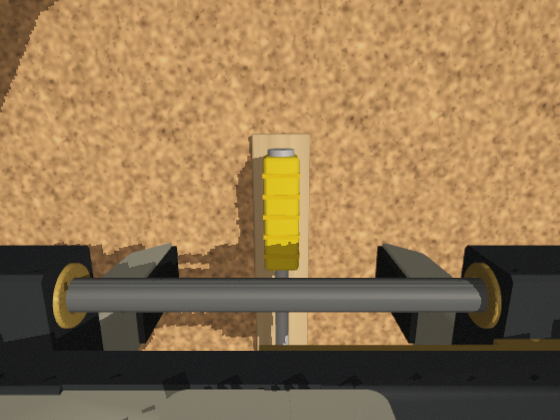

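The wrist view shows the grip at about (281,212), squarely between the fingers. I'll compute its offset.

```bash
python3 - <<'E'
from h import *
p=np.load('pics/wrist1_p.npy',allow_pickle=True).item();im=np.load('pics/wrist1_i.npy')
h=cv2.cvtColor(im,cv2.COLOR_RGB2HSV).astype(int);m=((h[...,0]>=23)&(h[...,0]<=32)&(h[...,1]>190)&(h[...,2]>90)).astype(np.uint8)
n,lab,st,ce=cv2.connectedComponentsWithStats(m);i=1+np.argmax(st[1:,4]);print(st[i])
ys,xs=np.where(lab==i);P=ray('wrist',np.c_[xs,ys],.048,p)[:,:2];r=cv2.minAreaRect((P*1000).astype(np.float32));print(r)
c=ray('wrist',[[281.5,155],[281,269.5],[282,340]],.048,p);print(c,np.degrees(np.arctan2(*(c[1]-c[0])[1::-1])))
E
```

```text
[ 262  155   38  115 3942]
((465.2247314453125, -108.10581970214844), (24.19729232788086, 79.44691467285156), 87.20608520507812)
[[ 0.4257422  -0.10531622  0.048     ]
 [ 0.5051271  -0.11051351  0.048     ]
 [ 0.56128758 -0.11322413  0.048     ]] -3.7457777276891338
```

Request:
step_arm(
  series=[
    [[0.0918, -0.001, 0.0, -0.03, 0.2], [0.0918, -0.001, 0.0, -0.06, 0.2], [0.0918, -0.001, 0.0, -0.09, 0.2], [0.0918, -0.001, 0.0, -0.109, 0.2], [0.0918, -0.001, 0.0, -0.109, 0.2], [0.0918, -0.001, 0.0, -0.109, 0.2], [0.02, -0.001, 0.0, -0.109, 0.2], [0.02, -0.001, 0.0, -0.109, 0.2], [0.02, -0.001, 0.0, -0.109, 0.2], [0.02, -0.001, 0.0, -0.109, 0.2], [0.0, -0.001, 0.0, -0.109, 0.2], [0.0, -0.001, 0.0, -0.109, 0.2], [0.0, -0.001, 0.0, -0.109, 0.2], [0.0, -0.001, 0.0, -0.109, 0.2]],
  ],
  squeeze=60,
)

```text
clock: 3.03
position: [0.4666, -0.1084, 0.0309]
ee_rot: [-0.093, -3.14, 0.003]
force: [-0.5, 0.7, 0.2]
width: 0.467
```

Request:
step_arm(
  series=[
    [[0.0, 0, 0, 0, 0], [0.0, 0, 0, 0, 0], [0.0, 0, 0, 0, 0], [0.0, 0, 0, 0, 0], [0.0, 0, 0, 0, 0], [0.0, 0, 0, 0, 0], [0.0, 0, 0, 0, 0], [0.0, 0, 0, 0, 0]],
  ],
  squeeze=60,
)

```text
clock: 3.7
position: [0.4666, -0.1084, 0.0309]
ee_rot: [-0.093, -3.14, 0.003]
force: [-0.8, -1.3, -0.4]
width: 0.254
```

Request:
step_arm(
  series=[
    [[0.0, 0, 0, 0.02, 0], [0.0, 0, 0, 0.05, 0], [0.0, -0.015, 0, 0.085, 0], [0.0, -0.04, 0.01, 0.11, 0], [0.0, -0.07, 0.03, 0.12, 1], [0.0, -0.095, 0.06, 0.12, 3], [0.0, -0.115, 0.09, 0.12, 5], [0.0, -0.1245, 0.125, 0.12, 7], [0.0, -0.1245, 0.165, 0.12, 9], [0.0, -0.1245, 0.205, 0.12, 11], [0.0, -0.1245, 0.245, 0.12, 11], [0.0, -0.1245, 0.285, 0.12, 11], [0.0, -0.1245, 0.32, 0.12, 11], [0.0, -0.1245, 0.35, 0.11, 11], [0.0, -0.1245, 0.367, 0.09, 11], [0.0, -0.1245, 0.375, 0.07, 11], [0.0, -0.1245, 0.375, 0.05, 11], [0.0, -0.1245, 0.375, 0.05, 11], [0.0, -0.1245, 0.375, 0.05, 11]],
  ],
  squeeze=60,
)

```text
clock: 5.28
position: [0.3414, 0.2657, 0.0804]
ee_rot: [0.208, -3.132, 0.006]
force: [0.3, -0.6, -0.7]
width: 0.258
```

```bash
python3 look.py 2 top scene wrist
```

```text
5.433 [0.3427 0.2666 0.0819] rodang 7.54 toolz [ 0.001 -0.001 -1.   ] F [ 0.3  0.  -1.4] T [0.03 0.11 0.01] w 0.255 [-0.81  0.36  0.03  2.2  -0.01  0.58  0.93]
```

View pics/top2.png

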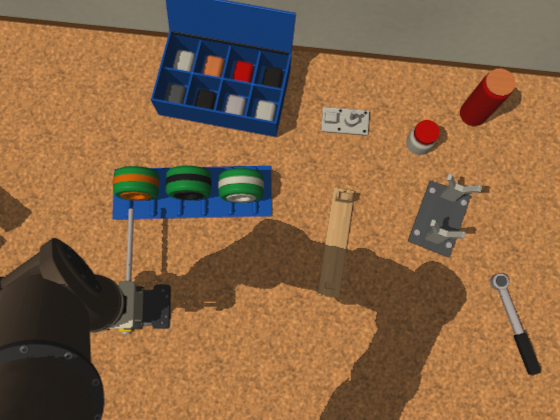

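View pics/scene2.png

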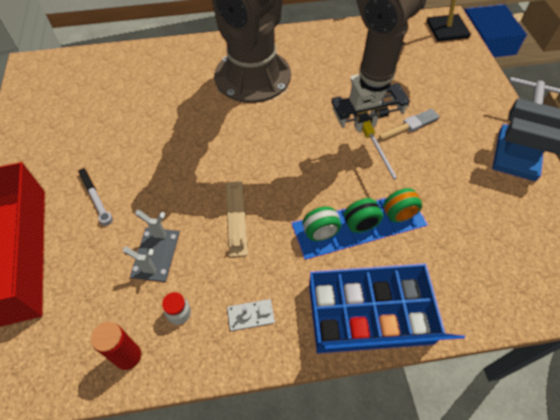

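View pics/wrist2.png

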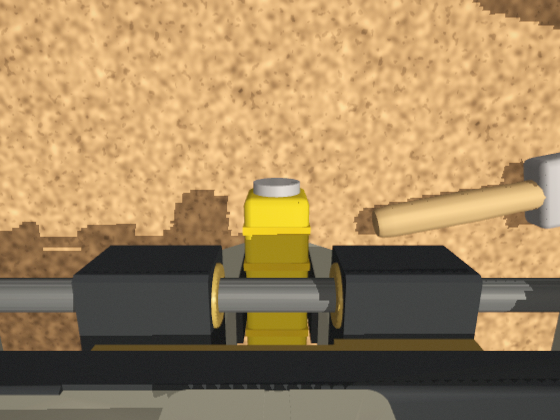

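In the top view the rod tip is at about (130,209), in front of the orange wheel. In the scene view it is at about (394,177). I'll triangulate the tip and the rod line.

```bash
cat > tip.py <<'E'
import sys
from h import *
tag=sys.argv[1]
X0=np.array([.5305,.2916,.086])
roi={}
out={}
for n in ["top","scene"]:
    im=np.load(f"pics/{n}{tag}_i.npy");d=np.load(f"pics/{n}{tag}_d.npy");C=cloud(n,d);h=cv2.cvtColor(im,cv2.COLOR_RGB2HSV).astype(int)
    m=(h[...,1]<75)&(h[...,2]>90)&(C[...,0]>.38)&(C[...,0]<.56)&(C[...,1]>.24)&(C[...,1]<.32)&(C[...,2]>.05)&(C[...,2]<.12)
    Q=C[m];print(n,m.sum())
    ys,xs=np.where(m);a=np.c_[xs,ys]
    c=Q.mean(0);v=np.linalg.svd(Q-c)[2][0];v*=np.sign(v[0]);t=(Q-c)@v
    print(' dir',v.round(3),'tip(surface)',(c+v*t.max()).round(4),'yaw',np.degrees(np.arctan2(v[1],v[0])).round(2),'pitch',np.degrees(np.arcsin(v[2])).round(2))
    k=np.argsort(t)[-4:];out[n]=a[k].mean(0);print(' tip px',out[n])
# wheel: pixel of expected
for n in out: print(n,'expected tip px',proj(n,X0))
def rays(n):
    p=eyes.camera_params(n);q=ray(n,out[n],0.)[0];return p['position'],(q-p['position'])/np.linalg.norm(q-p['position'])
(o1,d1),(o2,d2)=rays("top"),rays("scene")
A=np.c_[d1,-d2];s=np.linalg.lstsq(A,o2-o1,rcond=None)[0];print('tri',(o1+s[0]*d1).round(4),(o2+s[1]*d2).round(4))
E
python3 tip.py 2
python3 - <<'E'
import cv2
a=cv2.imread('pics/top2.png')[160:320,95:175];c=cv2.imread('pics/scene2.png')[110:240,340:430]
cv2.imwrite('pics/ze.png',cv2.hconcat([cv2.resize(a,(300,600),interpolation=cv2.INTER_CUBIC),cv2.resize(c,(415,600),interpolation=cv2.INTER_CUBIC)]))
E
```

```text
top 306
 dir [ 0.991  0.131 -0.007] tip(surface) [0.5292 0.2911 0.0888] yaw 7.53 pitch -0.38
 tip px [130.5 209. ]
scene 198
 dir [ 0.991  0.136 -0.001] tip(surface) [0.5326 0.2914 0.0875] yaw 7.79 pitch -0.04
 tip px [395.   177.25]
top expected tip px [[131.13946201 208.33467902]]
scene expected tip px [[394.57118272 177.29361508]]
tri [0.5294 0.2931 0.0843] [0.5295 0.2934 0.0844]
```

View pics/ze.png

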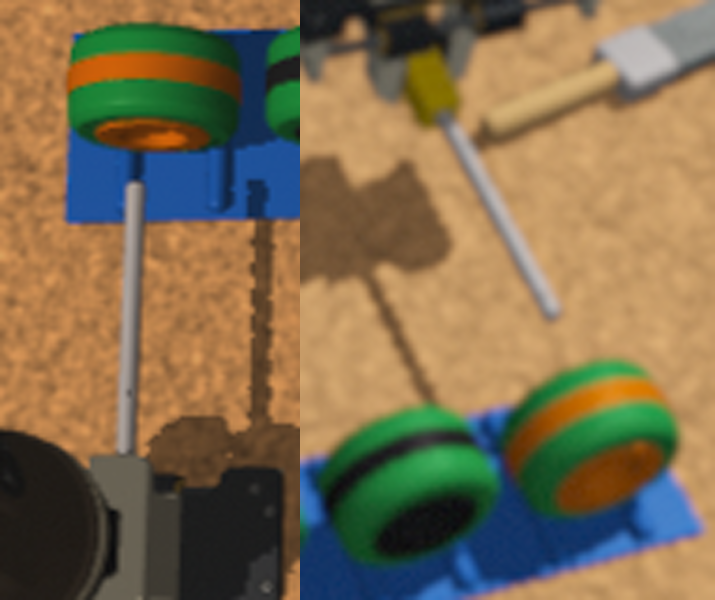

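Tip is at (0.530, 0.292, 0.086) at yaw 7.6°, within 1 mm of the bore line. Now I'll lower to bore height and enter partway.

Request:
step_arm(
  series=[
    [[0.0, 0, 0.001, -0.015, 0], [0.0, 0, 0.001, -0.03, 0], [0.0, 0, 0.001, -0.035, 0], [0.0, 0, 0.001, -0.035, 0], [0.0, 0.01, 0.0023, -0.035, 0], [0.0, 0.02, 0.0037, -0.035, 0], [0.0, 0.03, 0.005, -0.035, 0], [0.0, 0.04, 0.0064, -0.035, 0], [0.0, 0.05, 0.0077, -0.035, 0], [0.0, 0.06, 0.009, -0.035, 0], [0.0, 0.06, 0.009, -0.035, 0], [0.0, 0.06, 0.009, -0.035, 0]],
  ],
)

```text
clock: 6.43
position: [0.4033, 0.2755, 0.0468]
ee_rot: [-0.205, 3.134, -0.002]
force: [0.1, -0.8, -1.8]
width: 0.256
```

```bash
python3 look.py 3 top scene; python3 - <<'E'
import cv2
a=cv2.imread('pics/top3.png')[160:320,95:175];c=cv2.imread('pics/scene3.png')[110:240,340:430]
cv2.imwrite('pics/zf.png',cv2.hconcat([cv2.resize(a,(300,600),interpolation=cv2.INTER_CUBIC),cv2.resize(c,(415,600),interpolation=cv2.INTER_CUBIC)]))
E
```

```text
6.533 [0.4021 0.2753 0.0467] rodang 7.55 toolz [ 0.    -0.002 -1.   ] F [-0.7 -0.1 -1.7] T [-0.    0.13  0.04] w 0.257 [-0.73  0.48  0.02  2.1  -0.02  0.56  1.01]
```

View pics/zf.png

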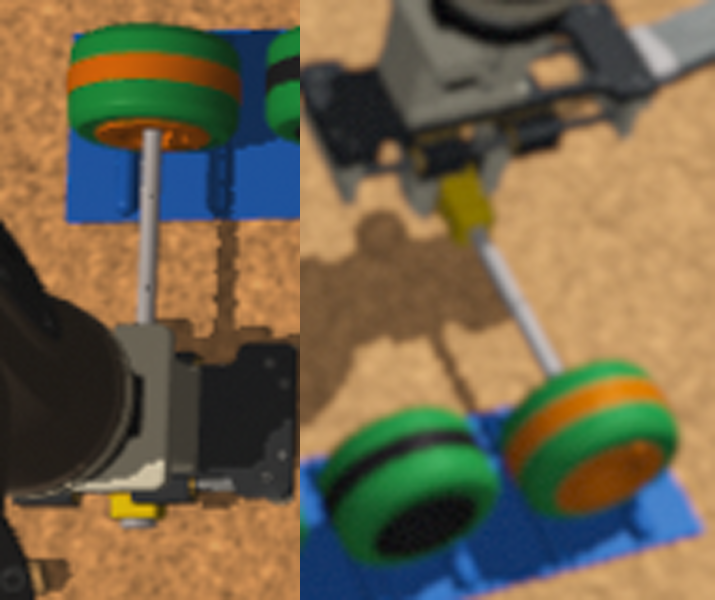

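The rod tip has entered the orange bore, centred at zoom pixel (150,135), with no contact force. Now I'll go the rest of the way through.

Request:
step_arm(
  series=[
    [[0.0, 0.01, 0.0013, 0, 0], [0.0, 0.022, 0.003, 0, 0], [0.0, 0.034, 0.0046, 0, 0], [0.0, 0.046, 0.0062, 0, 0], [0.0, 0.058, 0.0078, 0, 0], [0.0, 0.07, 0.0094, 0, 0], [0.0, 0.078, 0.0105, 0, 0], [0.0, 0.082, 0.011, 0, 0], [0.0, 0.082, 0.011, 0, 0]],
  ],
)

```text
clock: 7.28
position: [0.4849, 0.2863, 0.0467]
ee_rot: [-0.206, 3.134, -0.002]
force: [0.5, -0.1, -0.9]
width: 0.255
```

```bash
python3 look.py 4 top scene; python3 - <<'E'
import cv2
a=cv2.imread('pics/top4.png')[130:290,95:175];c=cv2.imread('pics/scene4.png')[110:240,340:430]
cv2.imwrite('pics/zg.png',cv2.hconcat([cv2.resize(a,(300,600),interpolation=cv2.INTER_CUBIC),cv2.resize(c,(415,600),interpolation=cv2.INTER_CUBIC)]))
E
```

```text
7.383 [0.4835 0.2862 0.0465] rodang 7.56 toolz [-0.001 -0.002 -1.   ] F [-0.9 -0.5 -1.5] T [-0.04  0.1  -0.02] w 0.256 [-0.65  0.57  0.03  1.92 -0.02  0.65  1.09]
```

View pics/zg.png

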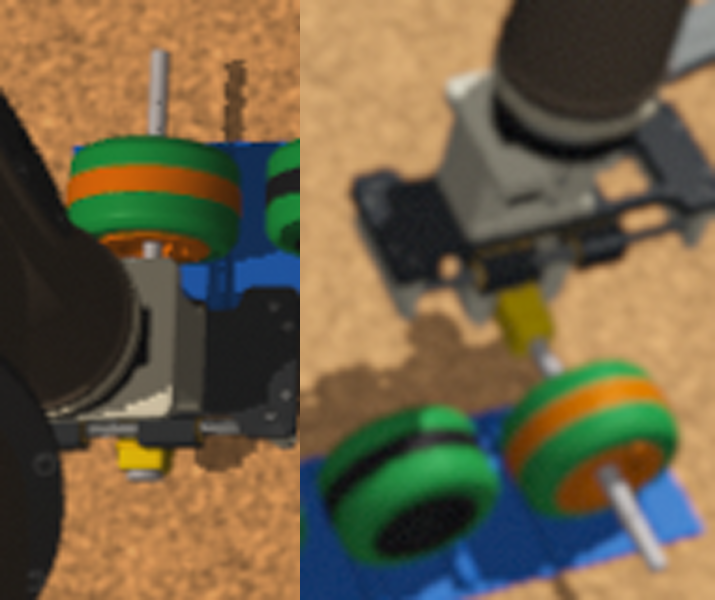

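The rod is through, with its tip well past the wheel in both crops. Now I'll lift gently and check for droop.

Request:
step_arm(
  series=[
    [[0.0, 0, 0, 0.005, 0], [0.0, 0, 0, 0.009, 0], [0.0, 0, 0, 0.012, 0], [0.0, 0, 0, 0.015, 0], [0.0, 0, 0, 0.018, 0], [0.0, 0, 0, 0.022, 0], [0.0, 0, 0, 0.028, 0], [0.0, 0, 0, 0.035, 0], [0.0, 0, 0, 0.04, 0], [0.0, 0, 0, 0.04, 0], [0.0, 0, 0, 0.04, 0]],
  ],
  squeeze=60,
)

```text
clock: 8.3
position: [0.4837, 0.2864, 0.087]
ee_rot: [-0.207, 3.135, -0.002]
force: [0.5, -0.5, -4.3]
width: 0.26
```

```bash
cat > droop.py <<'E'
import sys
from h import *
tag=sys.argv[1]
o=observe();r=R.from_rotvec(o['ee_rot']).as_matrix();fx=-r[:,0];org=o['position']-0.005*r[:,2]
for n in ["top","scene"]:
    im=np.load(f"pics/{n}{tag}_i.npy");d=np.load(f"pics/{n}{tag}_d.npy");C=cloud(n,d);h=cv2.cvtColor(im,cv2.COLOR_RGB2HSV).astype(int)
    L=(C-org)@np.c_[fx,np.cross([0,0,1],fx),[0,0,1]]
    near=(d>0)&(abs(L[...,1])<.012)&(L[...,0]>.13)&(L[...,0]<.21)&(abs(L[...,2])<.05)&(h[...,1]<90)&(h[...,2]>80)
    Q=L[near];print(n,'rod far px',near.sum(), 'local max x',Q[:,0].max().round(4) if len(Q) else None)
    if len(Q)>15:
        print('  mean',Q.mean(0).round(4),'slope deg z/x',np.degrees(np.polyfit(Q[:,0],Q[:,2],1)[0]).round(1),'y/x',np.degrees(np.polyfit(Q[:,0],Q[:,1],1)[0]).round(1))
    H,S=h[...,0],h[...,1]
    w=(d>0)&(abs(L[...,1])<.06)&(L[...,0]>.05)&(L[...,0]<.17)&(L[...,2]>-.075)&(L[...,2]<.06)
    G=w&(((H>50)&(H<85)&(S>120))|((H>=4)&(H<=15)&(S>200)))
    O=w&(H>=4)&(H<=15)&(S>205)&(L[...,2]>.0)
    if O.sum()>5: print('  wheel local x',L[G][:,0].min().round(4),L[G][:,0].max().round(4),'stripe',np.median(L[O],0).round(4),'y range',L[G][:,1].min().round(4),L[G][:,1].max().round(4),'zmax',np.percentile(L[G][:,2],98).round(4))
E
python3 look.py 5 top scene;python3 droop.py 5; python3 - <<'E'
import cv2
a=cv2.imread('pics/top5.png')[130:290,95:175];c=cv2.imread('pics/scene5.png')[110:240,340:430]
cv2.imwrite('pics/zh.png',cv2.hconcat([cv2.resize(a,(300,600),interpolation=cv2.INTER_CUBIC),cv2.resize(c,(415,600),interpolation=cv2.INTER_CUBIC)]))
E
```

```text
8.4 [0.4833 0.2862 0.0864] rodang 7.56 toolz [-0.001 -0.002 -1.   ] F [-0.1 -0.5 -4.4] T [-0.01  0.38  0.01] w 0.259 [-0.65  0.51  0.03  1.9  -0.02  0.74  1.09]
top rod far px 103 local max x 0.1903
  mean [0.1653 0.0006 0.0035] slope deg z/x -2.1 y/x 1.0
  wheel local x 0.079 0.1317 stripe [ 0.1063 -0.0069  0.024 ] y range -0.0441 0.0424 zmax 0.0342
scene rod far px 106 local max x 0.1925
  mean [ 0.1626 -0.     -0.0014] slope deg z/x 10.5 y/x -1.4
  wheel local x 0.0894 0.1373 stripe [ 0.1332 -0.0175  0.0078] y range -0.0458 0.0336 zmax 0.0306
```

View pics/zh.png

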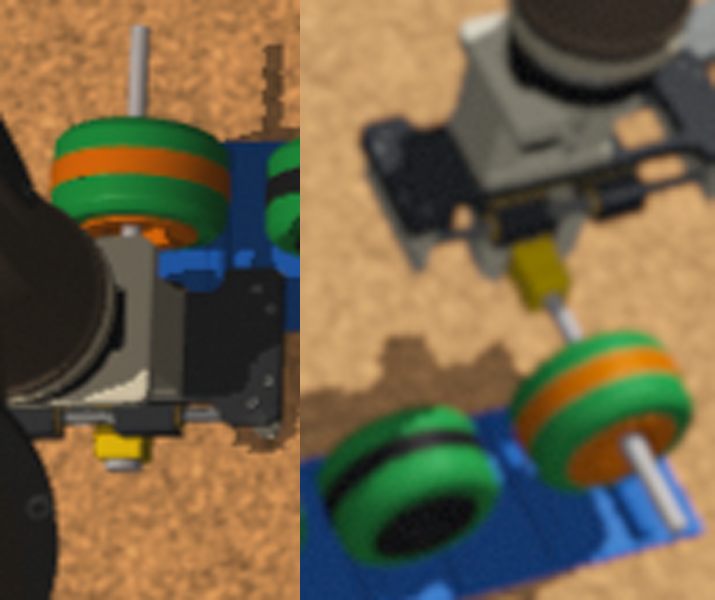

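The wheel hangs freely on the rod at local x of about 107 mm with almost no droop, and the load is about 3 N. Next I'll lift clear and carry it over, ramping the speed.

Request:
step_arm(
  series=[
    [[0.0, 0, 0, 0.01, 0], [0.0, 0, 0, 0.028, 0], [0.0, 0, 0, 0.05, 0], [0.0, 0, 0, 0.074, 0], [0.0, 0, 0, 0.098, 0], [0.0, 0, 0, 0.118, 0], [0.0, 0, 0, 0.13, 0], [0.0, 0, -0.004, 0.134, 0], [0.0, 0, -0.012, 0.134, 0], [0.0, 0.001, -0.024, 0.134, -1], [0.0, 0.001, -0.04, 0.134, -2], [0.0, 0.001, -0.06, 0.134, -3], [0.0, 0.002, -0.084, 0.134, -4], [0.0, 0.002, -0.108, 0.134, -5], [0.0, 0.003, -0.132, 0.134, -6], [0.0, 0.003, -0.156, 0.134, -7], [0.0, 0.003, -0.18, 0.134, -8], [0.0, 0.004, -0.204, 0.134, -9], [0.0, 0.004, -0.228, 0.134, -10], [0.0, 0.004, -0.252, 0.134, -11]],
  ],
)

```text
clock: 10.07
position: [0.486, 0.0306, 0.2198]
ee_rot: [-0.101, -3.137, 0.004]
force: [0.3, 0.2, -4.4]
width: 0.258
```

Request:
step_arm(
  series=[
    [[0.0, 0.0, -0.022, 0, -1], [0.0, 0.001, -0.046, 0, -2], [0.0, 0.001, -0.07, 0, -3], [0.0, 0.002, -0.094, 0, -4], [0.0, 0.003, -0.118, 0, -5], [0.0, 0.003, -0.142, 0, -6], [0.0, 0.004, -0.166, 0, -7], [0.0, 0.005, -0.19, 0, -8], [0.0, 0.005, -0.214, 0, -9], [0.0, 0.006, -0.238, 0, -10], [0.0, 0.006, -0.26, 0, -11], [0.0, 0.007, -0.28, 0, -11.8], [0.0, 0.0075, -0.296, 0, -12.3], [0.0, 0.0075, -0.308, 0, -12.6], [0.0, 0.0075, -0.314, 0, -12.6], [0.0, 0.0075, -0.317, 0, -12.6], [0.0, 0.0075, -0.317, 0, -12.6], [0.0, 0.0075, -0.317, 0, -12.6], [0.0, 0.0075, -0.317, 0, -12.6]],
  ],
)

```text
clock: 11.65
position: [0.4938, -0.2851, 0.2197]
ee_rot: [-0.441, -3.107, 0.002]
force: [-0.2, 1.2, -4.2]
width: 0.257
```

```bash
python3 look.py 6 top scene;python3 droop.py 6; python3 - <<'E'
import cv2
a=cv2.imread('pics/top6.png')[120:290,395:515];c=cv2.imread('pics/scene6.png')[150:300,80:210]
cv2.imwrite('pics/zi.png',cv2.hconcat([cv2.resize(a,(390,550),interpolation=cv2.INTER_CUBIC),cv2.resize(c,(400,550),interpolation=cv2.INTER_CUBIC)]))
E
```

```text
11.75 [ 0.4938 -0.2853  0.2198] rodang -16.18 toolz [-0.003 -0.001 -1.   ] F [ 1.4  0.3 -4.4] T [0.12 0.36 0.03] w 0.255 [ 0.16  0.37  0.37  1.76 -0.15  1.04  1.87]
top rod far px 146 local max x 0.19
  mean [0.1659 0.0019 0.0008] slope deg z/x -1.5 y/x -0.2
  wheel local x 0.0784 0.1307 stripe [0.106  0.0132 0.0256] y range -0.0277 0.0461 zmax 0.0318
scene rod far px 145 local max x 0.1908
  mean [0.164  0.0025 0.0002] slope deg z/x 0.3 y/x 0.3
  wheel local x 0.0861 0.136 stripe [ 0.1342 -0.0033  0.0072] y range -0.037 0.0471 zmax 0.0307
```

View pics/zi.png

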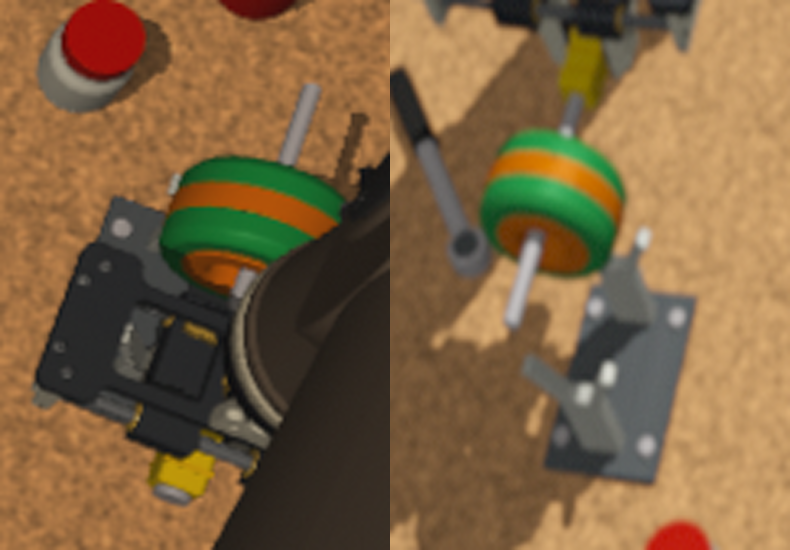

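The wheel and rod are above the stand, lined up within about 2 mm, with the wheel at mid-fork. I'll lower to just above the V's and check.

Request:
step_arm(
  series=[
    [[0.0, 0, -0.002, -0.01, -0.3], [0.0, 0, -0.002, -0.025, -0.3], [0.0, 0, -0.002, -0.042, -0.3], [0.0, 0, -0.002, -0.06, -0.3], [0.0, 0, -0.002, -0.076, -0.3], [0.0, 0, -0.002, -0.09, -0.3], [0.0, 0, -0.002, -0.1, -0.3], [0.0, 0, -0.002, -0.105, -0.3], [0.0, 0, -0.002, -0.105, -0.3], [0.0, 0, -0.002, -0.105, -0.3]],
  ],
)

```text
clock: 12.58
position: [0.4939, -0.2874, 0.115]
ee_rot: [-0.45, -3.106, 0.003]
force: [0.3, 1.0, -4.0]
width: 0.258
```

```bash
python3 look.py 7 top scene;python3 droop.py 7; python3 - <<'E'
import cv2
a=cv2.imread('pics/top7.png')[130:300,395:515];c=cv2.imread('pics/scene7.png')[160:310,80:210]
cv2.imwrite('pics/zj.png',cv2.hconcat([cv2.resize(a,(390,550),interpolation=cv2.INTER_CUBIC),cv2.resize(c,(400,550),interpolation=cv2.INTER_CUBIC)]))
E
```

```text
12.683 [ 0.4943 -0.2877  0.1156] rodang -16.48 toolz [-0.002 -0.002 -1.   ] F [ 1.  -0.3 -3.7] T [0.09 0.39 0.01] w 0.257 [ 0.2   0.49  0.33  1.87 -0.21  0.82  1.92]
top rod far px 137 local max x 0.1903
  mean [ 0.1639  0.002  -0.0052] slope deg z/x 5.8 y/x -0.6
  wheel local x 0.0773 0.1313 stripe [0.1055 0.0149 0.0261] y range -0.0214 0.0455 zmax 0.0315
scene rod far px 170 local max x 0.1906
  mean [ 0.1621  0.0018 -0.013 ] slope deg z/x 14.3 y/x 1.0
  wheel local x 0.0869 0.1369 stripe [ 0.1339 -0.0082  0.0077] y range -0.0361 0.0464 zmax 0.0312
```

View pics/zj.png

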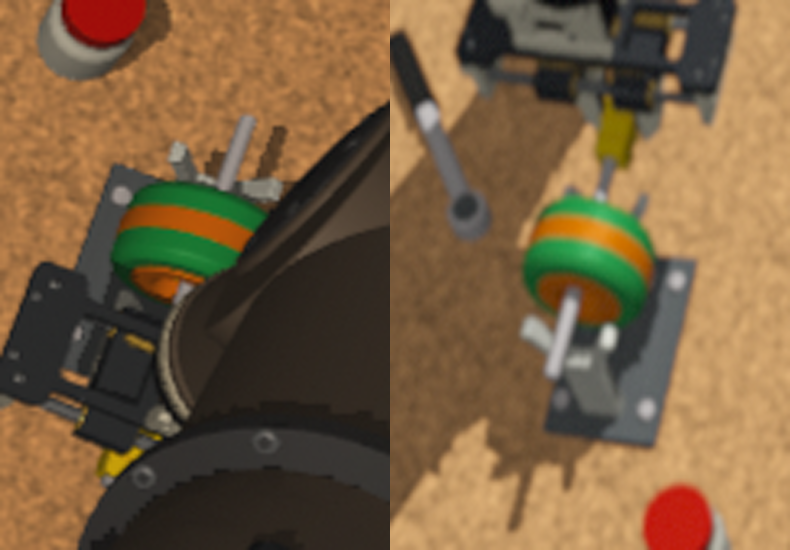

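The rod sits between the fork prongs with the wheel in the gap. I'll lower it slowly to the seat.

Request:
step_arm(
  series=[
    [[0.0, 0, 0, -0.006, 0], [0.0, 0, 0, -0.012, 0], [0.0, 0, 0, -0.018, 0], [0.0, 0, 0, -0.023, 0], [0.0, 0, 0, -0.027, 0], [0.0, 0, 0, -0.03, 0], [0.0, 0, 0, -0.032, 0], [0.0, 0, 0, -0.0335, 0], [0.0, 0, 0, -0.0335, 0]],
  ],
)

```text
clock: 13.43
position: [0.4942, -0.2877, 0.0818]
ee_rot: [-0.45, -3.107, 0.003]
force: [-0.0, 0.2, -4.7]
width: 0.26
```

```bash
python3 look.py 8 top scene;python3 droop.py 8; python3 - <<'E'
import cv2
a=cv2.imread('pics/top8.png')[140:310,395:515];c=cv2.imread('pics/scene8.png')[160:310,80:210]
cv2.imwrite('pics/zk.png',cv2.hconcat([cv2.resize(a,(390,550),interpolation=cv2.INTER_CUBIC),cv2.resize(c,(400,550),interpolation=cv2.INTER_CUBIC)]))
E
```

```text
13.533 [ 0.4944 -0.2878  0.0822] rodang -16.48 toolz [-0.001 -0.002 -1.   ] F [-0.3 -0.4 -3.6] T [0.14 0.31 0.03] w 0.257 [ 0.21  0.54  0.31  1.89 -0.23  0.75  1.93]
top rod far px 184 local max x 0.1898
  mean [ 0.161   0.0008 -0.0029] slope deg z/x 9.5 y/x 1.6
  wheel local x 0.0778 0.1319 stripe [0.1057 0.0159 0.0246] y range -0.0202 0.0459 zmax 0.0321
scene rod far px 201 local max x 0.1904
  mean [ 0.1622  0.0012 -0.0095] slope deg z/x 6.7 y/x 2.5
  wheel local x 0.0856 0.1356 stripe [ 0.1338 -0.0085  0.0062] y range -0.0376 0.0469 zmax 0.0311
```

View pics/zk.png

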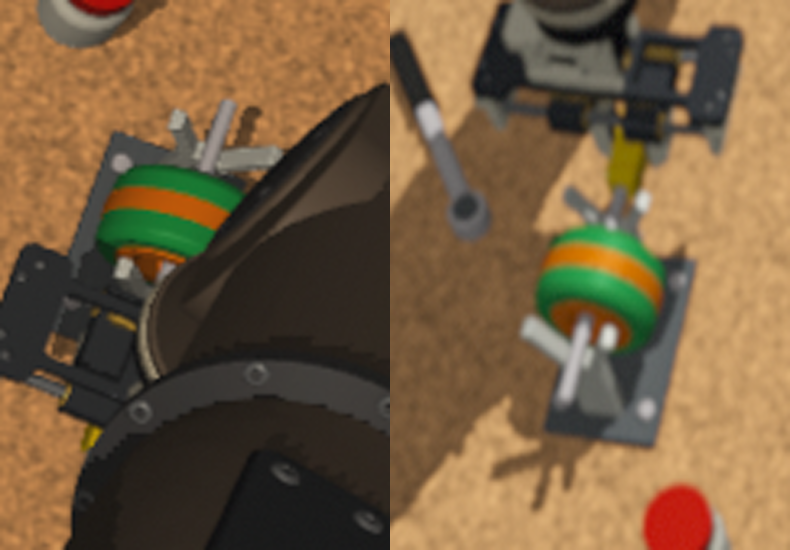

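Request:
step_arm(
  series=[
    [[0.0, 0, 0, -0.001, 0], [0.0, 0, 0, -0.0015, 0], [0.0, 0, 0, -0.002, 0], [0.0, 0, 0, -0.0025, 0], [0.0, 0, 0, -0.0025, 0]],
  ],
)

```text
clock: 13.95
position: [0.4946, -0.2879, 0.0799]
ee_rot: [-0.45, -3.108, 0.004]
force: [-0.8, 0.3, -0.9]
width: 0.257
```

```bash
python3 look.py 9 scene; python3 -c "
from h import *
o=observe();print(o['force'],o['ft_torque'],o['position'])"
```

```text
14.0 [ 0.4946 -0.2879  0.08  ] rodang -16.49 toolz [-0.001 -0.002 -1.   ] F [-0.7 -0.  -1.2] T [0.06 0.17 0.  ] w 0.258 [ 0.21  0.54  0.31  1.89 -0.23  0.74  1.94]
[-0.69680024 -0.04054443 -1.20671386] [0.05726816 0.17281659 0.00100044] [ 0.49456102 -0.28789073  0.079952  ]
```

Contact is made: the vertical load dropped to about 1 N. Now I'll open.

Request:
step_arm(
  series=[
    [[0.03, 0, 0, -0.0005, 0], [0.035, 0, 0, -0.0005, 0], [0.04, 0, 0, -0.0005, 0], [0.05, 0, 0, -0.0005, 0], [0.07, 0, 0, -0.0005, 0], [0.09, 0, 0, -0.0005, 0], [0.09, 0, 0, -0.0005, 0], [0.09, 0, 0, -0.0005, 0], [0.09, 0, 0, -0.0005, 0], [0.09, 0, 0, -0.0005, 0], [0.09, 0, 0, -0.0005, 0], [0.09, 0, 0, -0.0005, 0], [0.09, 0, 0, -0.0005, 0]],
  ],
)

```text
clock: 15.08
position: [0.4946, -0.2879, 0.0795]
ee_rot: [-0.45, -3.108, 0.004]
force: [0.0, 0.0, -0.3]
width: 0.977
```

```bash
python3 look.py 10 top scene wrist;python3 droop.py 10; python3 - <<'E'
import cv2
a=cv2.imread('pics/top10.png')[140:310,395:515];c=cv2.imread('pics/scene10.png')[160:310,80:210]
cv2.imwrite('pics/zl.png',cv2.hconcat([cv2.resize(a,(390,550),interpolation=cv2.INTER_CUBIC),cv2.resize(c,(400,550),interpolation=cv2.INTER_CUBIC)]))
E
```

```text
15.233 [ 0.4946 -0.2879  0.0795] rodang -16.49 toolz [-0.001 -0.002 -1.   ] F [-0.3 -0.2 -0.3] T [ 0.04  0.04 -0.  ] w 0.979 [ 0.21  0.54  0.31  1.89 -0.23  0.74  1.94]
top rod far px 184 local max x 0.1907
  mean [ 0.1614  0.0009 -0.0006] slope deg z/x 9.0 y/x 0.6
  wheel local x 0.0786 0.1512 stripe [0.1055 0.016  0.027 ] y range -0.019 0.046 zmax 0.0337
scene rod far px 211 local max x 0.1912
  mean [ 0.1616  0.0013 -0.0084] slope deg z/x 6.5 y/x 2.6
  wheel local x 0.0859 0.1354 stripe [ 0.1341 -0.0058  0.0073] y range -0.0385 0.0462 zmax 0.0326
```

View pics/zl.png

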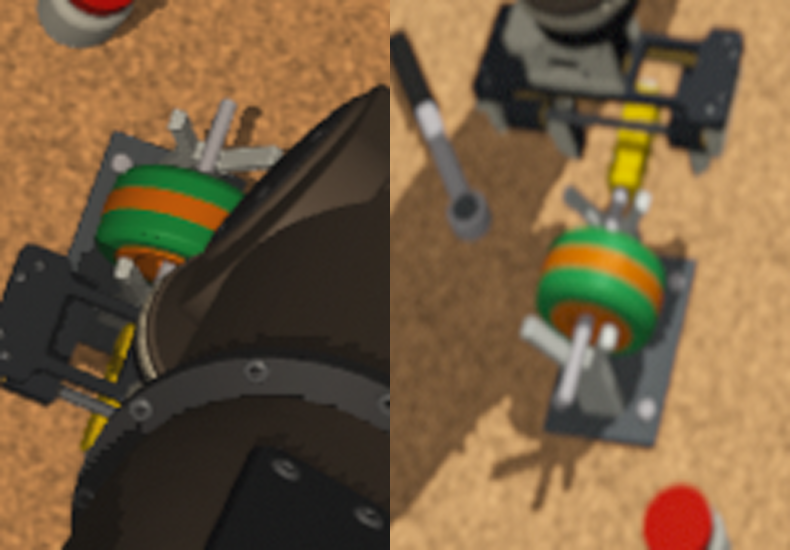

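View pics/wrist10.png

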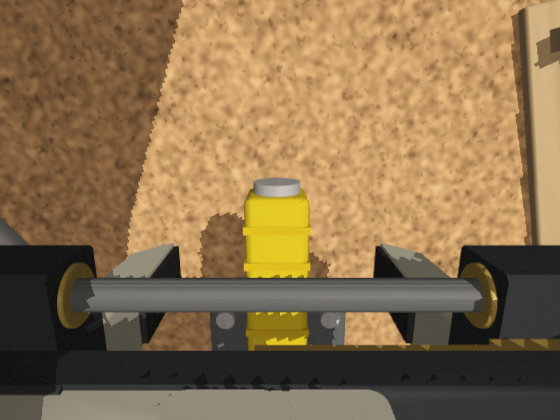

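The fingers are open, the grip is centred between them at (277,265), and nothing has moved. I'll retreat straight up, then away from the stand.

Request:
step_arm(
  series=[
    [[0.09, 0, 0, 0.01, 0], [0.09, 0, 0, 0.03, 0], [0.09, 0, 0, 0.055, 0], [0.09, 0, 0, 0.085, 0], [0.09, 0, 0, 0.115, 0], [0.09, 0, 0, 0.14, 0], [0.09, 0, 0.02, 0.16, 0], [0.09, 0, 0.05, 0.17, 0], [0.09, 0, 0.085, 0.17, 0], [0.09, 0, 0.12, 0.17, 0], [0.09, 0, 0.155, 0.17, 0], [0.09, 0, 0.19, 0.17, 0], [0.09, 0, 0.225, 0.17, 0], [0.09, 0, 0.25, 0.17, 0], [0.09, 0, 0.26, 0.17, 0], [0.09, 0, 0.26, 0.17, 0], [0.09, 0, 0.26, 0.17, 0]],
  ],
)

```text
clock: 16.65
position: [0.4946, -0.0286, 0.2499]
ee_rot: [-0.45, -3.109, 0.004]
force: [0.0, -0.5, -0.5]
width: 0.98
```

```bash
python3 look.py 11 top scene; python3 - <<'E'
import cv2
from h import *
a=cv2.imread('pics/top11.png')[140:310,395:515];c=cv2.imread('pics/scene11.png')[160:310,80:210]
cv2.imwrite('pics/zm.png',cv2.hconcat([cv2.resize(a,(390,550),interpolation=cv2.INTER_CUBIC),cv2.resize(c,(400,550),interpolation=cv2.INTER_CUBIC)]))
th=np.radians(-16.4);ex=np.array([np.cos(th),np.sin(th),0]);ey=np.array([-ex[1],ex[0],0]);o=np.array([.598,-.317,0])
for n in ["top","scene"]:
    im=np.load(f"pics/{n}11_i.npy");d=np.load(f"pics/{n}11_d.npy");C=cloud(n,d);h=cv2.cvtColor(im,cv2.COLOR_RGB2HSV).astype(int)
    L=(C-o)@np.c_[ex,ey,[0,0,1]];H,S,V=h[...,0],h[...,1],h[...,2]
    b=(d>0)&(abs(L[...,1])<.07)&(abs(L[...,0])<.19)&(L[...,2]>.01)
    y=b&(H>=23)&(H<=32)&(S>190)&(V>90);Q=L[y];print(n,'grip x',np.percentile(Q[:,0],[1,99]).round(4),'y',np.median(Q[:,1]).round(4),'ztop',np.percentile(Q[:,2],90).round(4),'pitch z/x',np.degrees(np.polyfit(Q[Q[:,2]>.09][:,0],Q[Q[:,2]>.09][:,2],1)[0]).round(2))
    g=b&((H>50)&(H<85)&(S>120));Q=L[g];print('  wheel green x',np.percentile(Q[:,0],[1,99]).round(4),'y',np.percentile(Q[:,1],[1,99]).round(4),'zmax',np.percentile(Q[:,2],98).round(4))
    s=b&(S<75)&(V>90)&(abs(L[...,1])<.008)&(L[...,0]>.056)&(L[...,0]<.09)&(L[...,2]>.07);Q=L[s]
    if len(Q): print('  tip end x',Q[:,0].max().round(4),'y',np.median(Q[:,1]).round(4),'z',np.median(Q[:,2]).round(4))
E
```

```text
16.75 [ 0.4946 -0.0299  0.2497] rodang -16.63 toolz [-0.001 -0.003 -1.   ] F [ 0.9 -1.2 -0.8] T [ 0.01 -0.08  0.02] w 0.983 [-0.27  0.21  0.27  1.88 -0.06  1.05  1.3 ]
top grip x [-0.1466 -0.0705] y 0.0017 ztop 0.0976 pitch z/x -0.09
  wheel green x [-0.0265  0.0221] y [-0.0378  0.0425] zmax 0.1179
  tip end x 0.0812 y -0.0007 z 0.0883
scene grip x [-0.1402 -0.0669] y 0.0038 ztop 0.0976 pitch z/x -0.57
  wheel green x [-0.0184  0.0258] y [-0.0365  0.0436] zmax 0.1173
  tip end x 0.0831 y 0.0012 z 0.0874
```

View pics/zm.png

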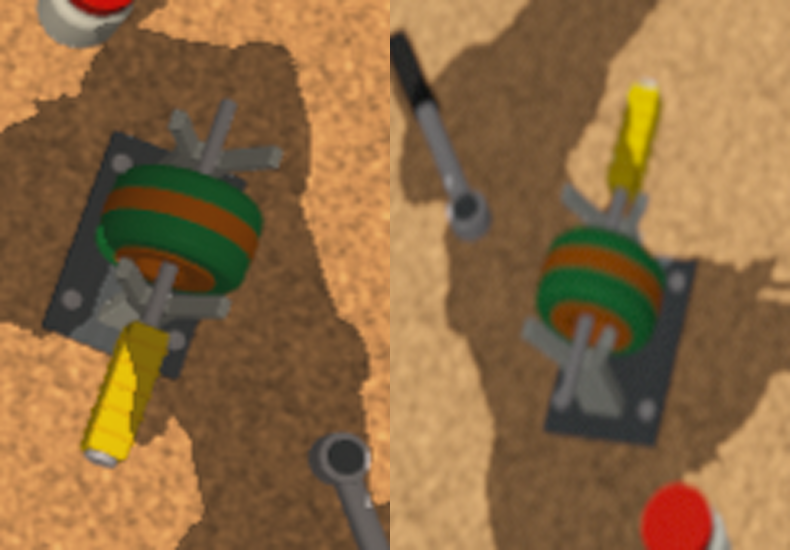

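View pics/scene11.png

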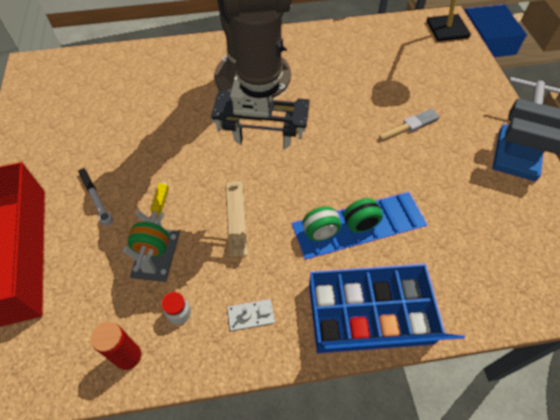

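Everything is seated. The grip top is at 97.6 mm (97 expected) and the rod is level. The wheel is centred between the forks with its top at 118 mm (118 expected). The other two wheels are still in the rack.

```bash
python3 -c "
from cell import arm
print(arm.sign_off())"
```

```text
the job is handed in; nothing more can be done
None
```

The job is done and handed in at about 16.8 s. I gripped the rod by its yellow grip, threaded it through the orange-core wheel and lifted the wheel off the rack on the rod. I then laid the rod across both forks of the stand, opened the gripper and backed away. Nothing but the rod touched that wheel.

**Last checks, after the gripper had backed away:**
- **Rod:** it lies level on both forks. The top of the grip is at 97.6 mm, against 97 mm for a seated rod. The grip is on the robot side of the near fork.
- **Wheel:** it hangs within about 4 mm of mid-fork, with its top at about 118 mm as expected.
- **Rack:** the other two wheels still stand in it.
- **Forces:** the wrist readings I saw never went above about 5 N.

**Disagreements:** the top and scene cameras differed by about 2–6 mm along the rod, and by about 2 mm on the grip's sideways position. The scene camera suggested a tilt of about 0.6° where the top camera showed 0.1°. I put these down to calibration and viewing angle. No check failed.

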